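# Snap the rim of a bangle case shut

## Robot

A 6-joint arm with a two-finger parallel gripper is mounted at the origin on the work surface. World frame = base frame: x ahead of the robot, y to its left, z up, the work surface at z = 0. Lengths are in mm, angles in degrees, forces in N, time in s.
With the tool pointing down it reaches from about 300 to 850 mm from the base axis. Payload 4.2 kg.
Tool frame: the origin (TCP) lies at the very end of the fingers, on their centre line; the grasp point (between the pads) lies 19 mm behind it (env.grip_point_offset is the distance from the TCP to the grasp point, in mm); z points along the fingers, y is the line along which they close (so a half turn about z gives the same grasp; the last joint's range is limited). The gripper opens to 91 mm and grips with 3 to 60 N. Pads are 32 mm wide; open, the fingers measure 118 mm over their backs; the gripper's body (76 mm by 178 mm) begins 60 mm behind the grasp point.
Start: joints at [-64.4, 18.312, 89.639, -0, 72.044, -1.146], TCP at [258.773, -513.497, 213.976] pointing down, gripper open.
Joint ranges: [-177.97, 177.97], [-48.28, 115.42], [12.27, 149.76], [-77.06, 257.06], [2.81, 150.46], [-146.56, 146.56]. Speed limits (degrees/s): [147.25, 147.25, 180, 180, 180, 180].

## Interface

Orientations are given as [roll, pitch, yaw] about the fixed x, y, z axes, in that order (R = Rz(yaw) Ry(pitch) Rx(roll)).
In Python, from workcell import env gives the robot as it stands. The module is installed in compiled form; this text tells all that it offers.
- The arm moves only by the tool arm_command, never from a script. Its argument "rows" is a list of rows, each an object with "delta_pos": the shift along the tool's x, y, z in mm, a list of three; "roll": the turn about the tool's z in units of 5 degrees (1.0 is 5 degrees); "jaw": the opening in per cent of the stroke, from 0 (shut) to 100 (fully open). A call has 1 to 20 rows; each row is the pose to reach, as a shift and turn from the pose commanded when the call began, along the tool's axes at that moment; what a row does not reach only later rows make up. A row lasts 1/12 s, in which the tool goes at most 41.7 mm and 7.16 degrees, less where a joint would pass 70% of its speed; a pose out of reach is approached as far as the arm can. A call with a gripper value outside its range is refused whole. The fingers move at their own pace and stop on an object; "squeeze" is the grip in N (left out, the last holds). Time passes only in rows, so rows that repeat a pose let the fingers close. It gives the time, the measured TCP pose, the force, the opening and the grip force at its end, in the units of the state.
- env.state(): the state, without advancing time (a new reading comes with each control period).
- env.grab_frame(name): name is "scene" or "top" or "wrist"; returns a dict with "img" (420x560x3 uint8, blue, green, red), "z_map" (420x560 float32, mm along the optical axis (not along the pixel's ray), 0 where there is no reading), "fov_y" (degrees; the focal length in pixels is half the picture's height over the tangent of half this angle, whatever the lens; pixels are square), "cx", "cy" (the principal point, pixels), "R" (3x3) and "t" (3): a world point X has camera coordinates R X + t; the wrist camera has in their place "T_tool_cam" (4x4, takes a point from camera to tool coordinates, whose origin is the TCP and whose axes are the flange's). Camera axes: x right, y down, z forward; pixel columns grow to the right and rows downward; lengths in mm; the calibration is good to about 2 mm. A picture is of the moment at which its call begins: read the wrist's pose just before it.
- env.job_done(): hands the job in; it is judged then, once.
The state is a dict: "time_s": time; "qpos": joint angles; "qvel": joint speeds; "effort": joint torques, N m; "ee_pos": TCP position; "ee_rot": TCP orientation; "force": force on the tool from outside, world axes, zero at the start; "torque": the same for the moment, N m; "gripper_width": finger opening in mm; "gripper_force": force on a finger pad.
Only numpy, scipy, OpenCV 4.12 (cv2) and the standard library are available. Lean on these libraries where they do the work, as an engineer would, in place of code of your own. Each camera call takes 0.05 s, during which the arm holds its last target. There are 200 camera calls.

## Task

Close the bangle case on the counter: with your fingertips press down each of the four sides of its white rim until every section clicks fully home, then take the hand away. Press on the rim only, not on the clear window, and do not pick up or shove the case or disturb the bangle, ring box and jar beside it.

Things in the scene. Friction and masses are not known exactly. Their poses are not given: they have to be found in the camera images.
- case: loose wooden bangle case, 180 mm (its x) by 220 mm (its y), walls 80 mm high, about 1 kg, with rolls of gold and silver bangles inside and a white rim in four sections on top, one to each side; small brass spring catches stand at the middle of its outer walls. Origin: centre of the underside, z up, stands on the counter (z = 0). The rim sections' middles lie at x = -78 (front), x = +78 (back), y = +98 (left), y = -98 mm (right) in its frame
- window: clear plastic cover inside the rim, 130 x 170 x 3 mm, fixed in the case, its top face 87 mm above the counter: 5 mm below the rim sections' tops when they are home, 13 mm below when proud. Delicate: not to be pressed. Its origin is the case's origin, not its own middle
- front (a joint): pressing travel (m) of the front (the case's -x side, nearest the robot at yaw 0) section of the snap-fit rim, straight down: 0 = standing 8 mm proud (not clicked), 0.008 = fully home. Spring catch: resists with about 12 N at first, less and less further down, flips over at 4 mm, then snaps itself down to 0.008 and stays; let go before 4 mm it springs back up. It moves on its own, without the other sections
- front_top (a point): gold dot at the middle of the top face of the front (the case's -x side, nearest the robot at yaw 0) rim section, on its surface (moves with it). White bar 24 mm across the rim, 218 mm long, 12 mm thick; may be pressed anywhere along it. z 0.100 m above the counter when proud, 0.092 m when home
- back (a joint): pressing travel (m) of the back (the case's +x side, far from the robot at yaw 0) section of the snap-fit rim, straight down: 0 = standing 8 mm proud (not clicked), 0.008 = fully home. Spring catch: resists with about 12 N at first, less and less further down, flips over at 4 mm, then snaps itself down to 0.008 and stays; let go before 4 mm it springs back up. It moves on its own, without the other sections
- back_top (a point): gold dot at the middle of the top face of the back (the case's +x side, far from the robot at yaw 0) rim section, on its surface (moves with it). White bar 24 mm across the rim, 218 mm long, 12 mm thick; may be pressed anywhere along it. z 0.100 m above the counter when proud, 0.092 m when home
- left (a joint): pressing travel (m) of the left (the case's +y side) section of the snap-fit rim, straight down: 0 = standing 8 mm proud (not clicked), 0.008 = fully home. Spring catch: resists with about 12 N at first, less and less further down, flips over at 4 mm, then snaps itself down to 0.008 and stays; let go before 4 mm it springs back up. It moves on its own, without the other sections
- left_top (a point): gold dot at the middle of the top face of the left (the case's +y side) rim section, on its surface (moves with it). White bar 24 mm across the rim, 124 mm long, 12 mm thick; may be pressed anywhere along it. z 0.100 m above the counter when proud, 0.092 m when home
- right (a joint): pressing travel (m) of the right (the case's -y side) section of the snap-fit rim, straight down: 0 = standing 8 mm proud (not clicked), 0.008 = fully home. Spring catch: resists with about 12 N at first, less and less further down, flips over at 4 mm, then snaps itself down to 0.008 and stays; let go before 4 mm it springs back up. It moves on its own, without the other sections
- right_top (a point): gold dot at the middle of the top face of the right (the case's -y side) rim section, on its surface (moves with it). White bar 24 mm across the rim, 124 mm long, 12 mm thick; may be pressed anywhere along it. z 0.100 m above the counter when proud, 0.092 m when home
- bangle: bystander: loose gold bangle lying flat, 68 mm across, 58 mm inside, 12 mm high; origin at the centre of its underside
- ring_box: bystander: small red ring box, 50 x 50 x 42 mm, closed; origin at the centre of its underside
- polish_jar: bystander: small jar of polish with a black cap, 48 mm across, 70 mm high; origin at the centre of its underside

How it is judged:
By the outcome, as a careful person would: the job done as asked, in the order asked, and still so for the second after the job is handed in, with the robot touching nothing.
It also fails if it takes over 45 s, if anything falls off the work surface, if the arm or the gripper's body presses on something with over 40 N, if the wrist force passes 120 N, or if a joint passes its speed limit or range.

## Working session

There is one attempt and no reset: what is moved stays moved. The work goes in short steps, Python scripts to look and compute and a tool call to move; the robot and the scene stay as the last step left them, time stands still between calls to the robot, and variables do not carry over. Pictures are saved under pics/ and viewed, at most 10 in all, crops included, and the job is handed in when it is done.

Besides the shell and the picture viewer there is one more tool, called after "Request:" as name([rows], argument=value, ...), one row to a line, values as JSON. arm_command: Moves the arm, as the interface text tells. Its arguments: {"type":"object","properties":{"rows":{"type":"array"},"squeeze":{"type":"number"}},"required":["rows"]}

```bash
mkdir -p pics; cat > h.py <<'E'
from workcell import env
import numpy as np, cv2
def pts(f,R=None,t=None):
    h,w=f["z_map"].shape; fl=h/2/np.tan(np.radians(f["fov_y"]/2))
    v,u=np.mgrid[:h,:w]; z=f["z_map"]
    P=np.dstack([(u-f["cx"])*z/fl,(v-f["cy"])*z/fl,z])
    return (P-f["t"])@np.asarray(f["R"])
E
python3 - <<'E'
from h import *
f=env.grab_frame("top"); g=env.grab_frame("scene")
cv2.imwrite("pics/top.png",f["img"]); cv2.imwrite("pics/scene.png",g["img"])
np.savez("top.npz",**f)
P=pts(f); 
m=(f["img"].min(2)>170)&(P[...,2]>75)&(P[...,2]<115)&(f["z_map"]>0)
print(m.sum()); u=P[m]
print(np.percentile(u,[0,1,50,99,100],axis=0).round(1))
print(cv2.minAreaRect(u[:,:2].astype(np.float32)))
s=env.state(); print(s)
E
```

```text
7000
[[ 447.5 -420.5   75.2]
 [ 460.9  -37.    85.8]
 [ 575.6   87.   100.9]
 [ 704.1  215.4  104.8]
 [ 941.8  227.7  106.8]]
((765.9801635742188, -87.32000732421875), (238.76324462890625, 713.1529541015625), 46.061893463134766)
{'time_s': 0.1, 'qpos': array([-6.43994801e+01,  1.83494439e+01,  8.96980936e+01, -7.64951181e-05,
        7.20436461e+01, -1.14700558e+00]), 'qvel': array([ 0.01141032, -0.076513  , -0.25758917, -0.08868731, -0.0346439 ,
        0.10734495]), 'effort': array([-1.89440698e-04, -4.13331985e+01, -2.32509881e+01,  7.28798518e-02,
        4.21507191e-02, -4.05427636e-05]), 'ee_pos': array([ 258.58603289, -513.08452054,  213.19861488]), 'ee_rot': array([-1.79908833e+02, -1.75256670e-03,  2.67475477e+01]), 'force': array([-0.20578722, -1.13530017, -0.38968481]), 'torque': array([0.06506852, 0.03662275, 0.00872812]), 'gripper_force': 0.0, 'gripper_width': 90.9989257064799}
```

View pics/top.png

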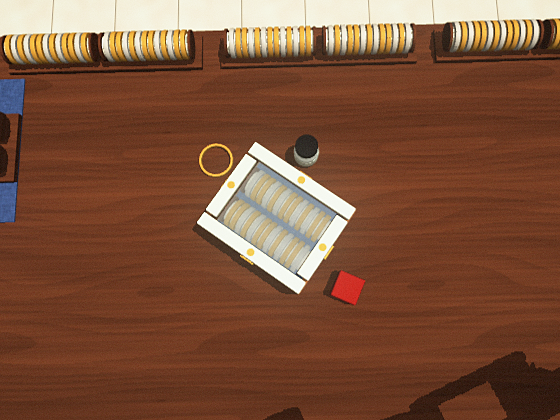

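View pics/scene.png

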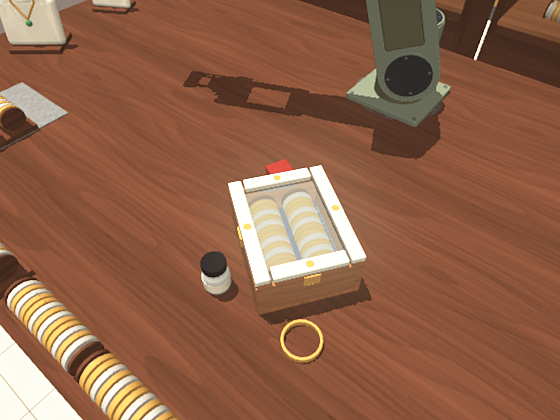

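The top view shows the case at about (277,217), rotated. The dots are front (250,252), left (231,184), back (301,180) and right (322,247). The jar is at (306,150), the bangle at (216,160) and the red box at (348,288). The scene view shows all four sections proud and the neighbours clear of the rim.

```bash
cat >> h.py <<'E'
def dots(f,guess,z=100.):
    fl=f["img"].shape[0]/2/np.tan(np.radians(f["fov_y"]/2)); hsv=cv2.cvtColor(f["img"],cv2.COLOR_BGR2HSV)
    m=cv2.inRange(hsv,(12,110,120),(32,255,255)); R=np.asarray(f["R"]); c=-R.T@f["t"]; out=[]
    for u,v in guess:
        k=np.zeros_like(m); cv2.circle(k,(u,v),7,255,-1); M=cv2.moments(m&k,True)
        d=R.T@[(M["m10"]/M["m00"]-f["cx"])/fl,(M["m01"]/M["m00"]-f["cy"])/fl,1]
        out.append(c+d*(z-c[2])/d[2])
    return np.array(out)
E
python3 - <<'E'
from h import *
f=dict(np.load("top.npz")); g=env.grab_frame("scene")
# front,left,back,right
A=dots(f,[(250,252),(231,184),(301,180),(322,247)]); B=dots(g,[(277,178),(336,208),(310,264),(247,227)])
print(A.round(1));print(B.round(1))
print("B order by proximity:",[int(np.argmin(np.linalg.norm(B-a,axis=1))) for a in A])
P=pts(f); print([P[v,u].round(1) for u,v in [(260,258),(231,184),(306,143)]])
fb=A[2]-A[0]; rl=A[1]-A[3]; print(np.linalg.norm(fb),np.linalg.norm(rl),np.degrees(np.arctan2(fb[1],fb[0])),np.degrees(np.arctan2(-rl[0],rl[1])))
E
```

```text
[[520.  135.2 100. ]
 [641.4 169.  100. ]
 [646.5  43.1 100. ]
 [525.5   9.9 100. ]]
[[526.7  10.6 100. ]
 [519.9 135.6 100. ]
 [641.  169.3 100. ]
 [646.6  44.3 100. ]]
B order by proximity: [1, 2, 3, 0]
[array([508.7, 117.9, 103.5]), array([642. , 168.1,  98.8]), array([722.2,  31.4,  72.9])]
156.47813115062078 196.85411271207332 -36.062776862071686 -36.09300504797442
```

Request:
arm_command([
  {"delta_pos":[262,-232,0],"roll":-2.7,"jaw":0},
  {"delta_pos":[262,-232,0],"roll":-2.7,"jaw":0},
  {"delta_pos":[262,-232,0],"roll":-2.7,"jaw":0},
  {"delta_pos":[262,-232,0],"roll":-2.7,"jaw":0},
  {"delta_pos":[262,-232,0],"roll":-2.7,"jaw":0},
  {"delta_pos":[262,-232,0],"roll":-2.7,"jaw":0},
  {"delta_pos":[262,-232,0],"roll":-2.7,"jaw":0},
  {"delta_pos":[262,-232,0],"roll":-2.7,"jaw":0},
  {"delta_pos":[262,-232,0],"roll":-2.7,"jaw":0},
  {"delta_pos":[524,-465,0],"roll":-5.45,"jaw":0},
  {"delta_pos":[524,-465,0],"roll":-5.45,"jaw":0},
  {"delta_pos":[524,-465,0],"roll":-5.45,"jaw":0},
  {"delta_pos":[524,-465,0],"roll":-5.45,"jaw":0},
  {"delta_pos":[524,-465,0],"roll":-5.45,"jaw":0},
  {"delta_pos":[524,-465,0],"roll":-5.45,"jaw":0},
  {"delta_pos":[524,-465,0],"roll":-5.45,"jaw":0},
  {"delta_pos":[524,-465,0],"roll":-5.45,"jaw":0},
  {"delta_pos":[524,-465,0],"roll":-5.45,"jaw":0},
  {"delta_pos":[524,-465,0],"roll":-5.45,"jaw":0},
  {"delta_pos":[524,-465,0],"roll":-5.45,"jaw":0},
])

```text
time_s: 1.82
ee_pos: [517.1, 138.1, 213.3]
ee_rot: [-180.0, 0.1, 54.1]
force: [1.2, -0.4, -0.4]
gripper_width: 0.6
gripper_force: 0.0
```

Request:
arm_command([
  {"delta_pos":[0,0,35],"roll":0,"jaw":0},
  {"delta_pos":[0,0,70],"roll":0,"jaw":0},
  {"delta_pos":[0,0,90],"roll":0,"jaw":0},
  {"delta_pos":[0,0,102],"roll":0,"jaw":0},
  {"delta_pos":[0,0,105],"roll":0,"jaw":0},
  {"delta_pos":[0,0,105],"roll":0,"jaw":0},
  {"delta_pos":[0,0,105],"roll":0,"jaw":0},
])

```text
time_s: 2.4
ee_pos: [517.9, 136.8, 109.9]
ee_rot: [179.9, -0.0, 53.9]
force: [-0.4, 0.3, 0.1]
gripper_width: 0.4
gripper_force: 0.0
```

```bash
python3 - <<'E'
from h import *
a=env.grab_frame("wrist")["img"]; b=env.grab_frame("scene")["img"][100:310,150:430]
cv2.imwrite("pics/w1.png",np.hstack([cv2.resize(a,(400,300)),cv2.resize(b,(400,300))]))
E
```

```text
(no output)
```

View pics/w1.png

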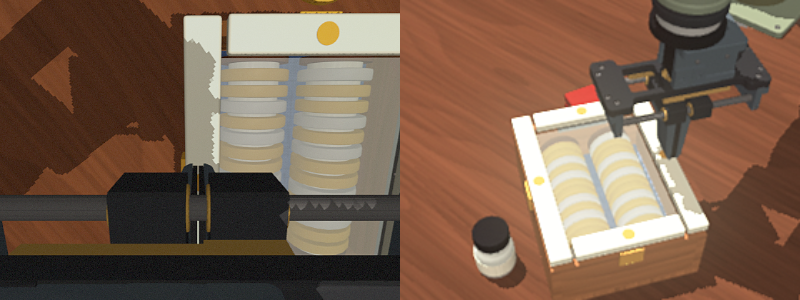

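The wrist view shows the closed fingertips (column ~200) centred on the front bar. In the scene view they are also over that bar, clear of everything else. Pressing now.

Request:
arm_command([
  {"delta_pos":[0,0,4],"roll":0,"jaw":0},
  {"delta_pos":[0,0,7],"roll":0,"jaw":0},
  {"delta_pos":[0,0,9],"roll":0,"jaw":0},
  {"delta_pos":[0,0,11],"roll":0,"jaw":0},
  {"delta_pos":[0,0,12],"roll":0,"jaw":0},
  {"delta_pos":[0,0,13],"roll":0,"jaw":0},
  {"delta_pos":[0,0,14],"roll":0,"jaw":0},
  {"delta_pos":[0,0,14],"roll":0,"jaw":0},
  {"delta_pos":[0,0,14],"roll":0,"jaw":0},
])

```text
time_s: 3.25
ee_pos: [517.3, 137.6, 94.6]
ee_rot: [-180.0, 0.0, 54.0]
force: [-0.1, 0.6, -0.4]
gripper_width: 0.4
gripper_force: 0.0
```

Request:
arm_command([
  {"delta_pos":[0,0,-15],"roll":0,"jaw":0},
  {"delta_pos":[0,0,-35],"roll":0,"jaw":0},
  {"delta_pos":[26,20,-35],"roll":0,"jaw":0},
  {"delta_pos":[52,41,-35],"roll":0,"jaw":0},
  {"delta_pos":[78,61,-35],"roll":0,"jaw":0},
  {"delta_pos":[103,81,-35],"roll":0,"jaw":0},
  {"delta_pos":[103,81,-35],"roll":0,"jaw":0},
  {"delta_pos":[103,81,-22],"roll":0,"jaw":0},
  {"delta_pos":[103,81,-14],"roll":0,"jaw":0},
  {"delta_pos":[103,81,-10],"roll":0,"jaw":0},
  {"delta_pos":[103,81,-7],"roll":0,"jaw":0},
  {"delta_pos":[103,81,-5],"roll":0,"jaw":0},
  {"delta_pos":[103,81,-3],"roll":0,"jaw":0},
  {"delta_pos":[103,81,-2],"roll":0,"jaw":0},
  {"delta_pos":[103,81,-1],"roll":0,"jaw":0},
  {"delta_pos":[103,81,0],"roll":0,"jaw":0},
  {"delta_pos":[103,81,0],"roll":0,"jaw":0},
  {"delta_pos":[103,81,0],"roll":0,"jaw":0},
])

```text
time_s: 4.75
ee_pos: [643.6, 173.3, 95.0]
ee_rot: [180.0, -0.0, 54.0]
force: [0.7, -0.1, 0.4]
gripper_width: 0.7
gripper_force: 0.0
```

```bash
python3 - <<'E'
from h import *
f=env.grab_frame("top"); P=pts(f)
for n,u,v in [("front",265,262),("left",218,205),("back",325,195),("right",336,228)]: print(n,np.median(P[v-2:v+3,u-2:u+3,2]).round(1))
g=env.grab_frame("scene")
cv2.imwrite("pics/w2.png",np.hstack([cv2.resize(f["img"][110:320,150:430],(400,300)),cv2.resize(g["img"][100:310,150:430],(400,300))]))
E
```

```text
front 574.8
left 542.8
back 101.7
right 101.7
```

View pics/w2.png

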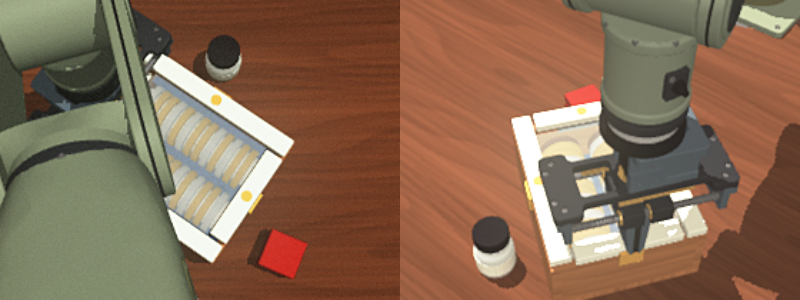

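The top view shows the arm over the front and left, with back and right still proud. The scene view shows the fingertips on the left bar with no overlap onto the window.

Request:
arm_command([
  {"delta_pos":[0,0,-15],"roll":0,"jaw":0},
  {"delta_pos":[0,0,-35],"roll":0,"jaw":0},
  {"delta_pos":[-26,20,-35],"roll":0,"jaw":0},
  {"delta_pos":[-52,41,-35],"roll":0,"jaw":0},
  {"delta_pos":[-78,61,-35],"roll":0,"jaw":0},
  {"delta_pos":[-103,81,-35],"roll":0,"jaw":0},
  {"delta_pos":[-103,81,-35],"roll":0,"jaw":0},
  {"delta_pos":[-103,81,-22],"roll":0,"jaw":0},
  {"delta_pos":[-103,81,-14],"roll":0,"jaw":0},
  {"delta_pos":[-103,81,-10],"roll":0,"jaw":0},
  {"delta_pos":[-103,81,-7],"roll":0,"jaw":0},
  {"delta_pos":[-103,81,-5],"roll":0,"jaw":0},
  {"delta_pos":[-103,81,-3],"roll":0,"jaw":0},
  {"delta_pos":[-103,81,-2],"roll":0,"jaw":0},
  {"delta_pos":[-103,81,-1],"roll":0,"jaw":0},
  {"delta_pos":[-103,81,0],"roll":0,"jaw":0},
  {"delta_pos":[-103,81,0],"roll":0,"jaw":0},
  {"delta_pos":[-103,81,0],"roll":0,"jaw":0},
])

```text
time_s: 6.35
ee_pos: [648.6, 42.6, 94.7]
ee_rot: [180.0, 0.0, 54.0]
force: [0.4, 0.1, -0.1]
gripper_width: 0.7
gripper_force: 0.0
```

Request:
arm_command([
  {"delta_pos":[0,0,-15],"roll":0,"jaw":0},
  {"delta_pos":[0,0,-35],"roll":0,"jaw":0},
  {"delta_pos":[-26,-20,-35],"roll":0,"jaw":0},
  {"delta_pos":[-52,-41,-35],"roll":0,"jaw":0},
  {"delta_pos":[-78,-61,-35],"roll":0,"jaw":0},
  {"delta_pos":[-103,-81,-35],"roll":0,"jaw":0},
  {"delta_pos":[-103,-81,-35],"roll":0,"jaw":0},
  {"delta_pos":[-103,-81,-22],"roll":0,"jaw":0},
  {"delta_pos":[-103,-81,-14],"roll":0,"jaw":0},
  {"delta_pos":[-103,-81,-10],"roll":0,"jaw":0},
  {"delta_pos":[-103,-81,-7],"roll":0,"jaw":0},
  {"delta_pos":[-103,-81,-5],"roll":0,"jaw":0},
  {"delta_pos":[-103,-81,-3],"roll":0,"jaw":0},
  {"delta_pos":[-103,-81,-2],"roll":0,"jaw":0},
  {"delta_pos":[-103,-81,-1],"roll":0,"jaw":0},
  {"delta_pos":[-103,-81,0],"roll":0,"jaw":0},
  {"delta_pos":[-103,-81,0],"roll":0,"jaw":0},
  {"delta_pos":[-103,-81,0],"roll":0,"jaw":0},
])

```text
time_s: 7.85
ee_pos: [522.6, 6.7, 94.7]
ee_rot: [-180.0, 0.0, 54.0]
force: [0.4, 0.9, 0.6]
gripper_width: 0.6
gripper_force: 0.0
```

Request:
arm_command([
  {"delta_pos":[0,0,-20],"roll":0,"jaw":0},
  {"delta_pos":[0,0,-50],"roll":0,"jaw":0},
  {"delta_pos":[0,0,-85],"roll":0,"jaw":0},
  {"delta_pos":[0,0,-120],"roll":0,"jaw":0},
  {"delta_pos":[-35,0,-120],"roll":0,"jaw":0},
  {"delta_pos":[-70,0,-120],"roll":0,"jaw":0},
  {"delta_pos":[-105,0,-120],"roll":0,"jaw":0},
  {"delta_pos":[-140,0,-120],"roll":0,"jaw":0},
  {"delta_pos":[-175,0,-120],"roll":0,"jaw":0},
  {"delta_pos":[-210,0,-120],"roll":0,"jaw":0},
  {"delta_pos":[-240,0,-120],"roll":0,"jaw":0},
  {"delta_pos":[-260,0,-120],"roll":0,"jaw":0},
  {"delta_pos":[-260,0,-120],"roll":0,"jaw":0},
  {"delta_pos":[-260,0,-120],"roll":0,"jaw":0},
])

```text
time_s: 9.02
ee_pos: [369.4, -204.2, 215.1]
ee_rot: [180.0, -0.0, 53.8]
force: [0.2, -0.3, -0.0]
gripper_width: 0.4
gripper_force: 0.0
```

```bash
python3 - <<'E'
from h import *
f=env.grab_frame("top"); P=pts(f); Q=pts(dict(np.load("top.npz")))
for n,u,v in [("front",265,262),("left",241,171),("back",325,195),("right",336,228),("window",277,217)]: print(n,[np.median(p[v-2:v+3,u-2:u+3,2]).round(1) for p in (Q,P)])
print(dots(f,[(250,252),(231,184),(301,180),(322,247)],92).round(1))
g=env.grab_frame("scene")
cv2.imwrite("pics/w3.png",np.hstack([cv2.resize(f["img"][110:320,150:430],(400,300)),cv2.resize(g["img"][100:310,150:430],(400,300))]))
E
```

```text
front [np.float64(101.8), np.float64(93.8)]
left [np.float64(102.4), np.float64(94.0)]
back [np.float64(102.0), np.float64(93.5)]
right [np.float64(102.1), np.float64(94.0)]
window [np.float64(88.6), np.float64(88.2)]
[[520.3 135.2  92. ]
 [642.6 170.7  92. ]
 [647.4  42.4  92. ]
 [525.6   9.7  92. ]]
```

View pics/w3.png

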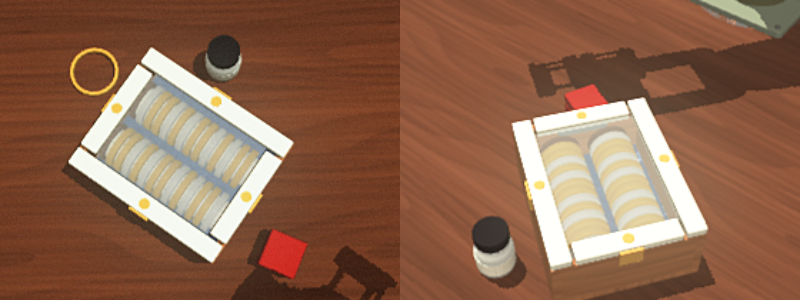

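All four sections dropped about 8 mm. The case and its neighbours haven't moved, and the hand is clear.

```bash
python3 -c "
from workcell import env
print(env.job_done())"
```

```text
the job is handed in; nothing more can be done
None
```

The bangle case is closed: the top camera's depth shows all four rim sections about 8 mm lower (fully home), the case, bangle, ring box and jar look undisturbed, and the job was handed in at about 9 s with the hand clear.

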